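Pack out the gap in a sprung bench clamp and hold it shut

TASK

The bench clamp's sprung jaw cannot yet reach the one steel packer that stands against the engine head: stand one or both of the two packers from the bench beside it on the bed, upright, square to the jaw and in line, as many as it takes for the jaw to nip the whole stack against the head; a packer that is not needed stays standing where it is on the bench. Then push the jaw in by its post until you feel the stack go solid, and finish while still holding the jaw firmly pressed against it, because its spring opens it if you let go. Do not shift the other things on the bench.

Things in the scene. Friction and masses are not known exactly. Their poses are not given: they have to be found in the camera images.
- fixture: bench clamp, fixed, yawed up to 0.3 rad: dark steel bed 110 (x) x 330 (y) mm, its top 20 mm above the origin, which is on the underside on the centre line. The gap runs along its y axis, centred on x = 0: jaw at +y, engine head at -y. Behind the jaw a low grey block (y 130 to 148 mm, top 55 mm above the bench).
- jaw: grey sliding jaw, 80 (x) x 56 (y) x 50 mm high. Origin at the foot of its flat -y face (towards the head), on the bed top, centre line. On top at x 0, y +28 mm an upright steel post 24 (x) x 14 (y) mm, 36 high (top 86 mm above origin) to pinch or push. Closes along -y, at most 30 mm from its open start, against a return spring of 1.6 N (start) to 4 N (full travel) plus 0.5 N friction.
- head: aluminium single-cylinder engine head with fins, bolted to the bed, immovable; 90 (x, 104 over fins) x 130 (y) x 60 mm high, valve parts on top up to 74 mm. Origin at the foot of its flat +y face (towards the jaw), on the bed top, centre line. The open gap from this face to the jaw face is 52 to 86 mm, so two or three packers in all are needed.
- packer_a: steel packer, one of three alike, about 0.33 kg, standing upright on the bench: plate 45 wide (x), 20 thick (y), 50 mm high, on top a tab 30 (x) x 12 (y) mm, 34 high (top at 84 mm). Origin: centre of underside. Gripped by the tab across x it can be set flush beside another packer. The 45 mm wide faces go against head, jaw and one another, either way round.
- packer_b: steel packer, one of three alike, about 0.33 kg, standing upright on the bench: plate 45 wide (x), 20 thick (y), 50 mm high, on top a tab 30 (x) x 12 (y) mm, 34 high (top at 84 mm). Origin: centre of underside. Gripped by the tab across x it can be set flush beside another packer. The 45 mm wide faces go against head, jaw and one another, either way round.
- packer_c: steel packer, one of three alike, about 0.33 kg, standing upright on the bed against the head: plate 45 wide (x), 20 thick (y), 50 mm high, on top a tab 30 (x) x 12 (y) mm, 34 high (top at 84 mm). Origin: centre of underside. Gripped by the tab across x it can be set flush beside another packer. The 45 mm wide faces go against head, jaw and one another, either way round.
- piston: bystander: aluminium piston, 58 mm diameter, 52 mm high, upright; origin at the underside's centre
- socket: bystander: steel socket (ring), 28 mm diameter, 30 mm high; origin at the underside's centre
- tin: bystander: plain grey tin, 66 mm diameter, 100 mm high; origin at the underside's centre
- bearing: bystander: steel bearing ring, 62 mm diameter, 17 mm high; origin at the underside's centre
- spanner: bystander: steel spanner lying on the bench, along its x
- screwdriver: bystander: screwdriver with a black handle lying on the bench, along its x
Not all that is in view belongs to the job. Leave any turquoise look-alike of the packer_a alone.

How it is judged (in metres and radians):
On the way, in this order (a step that is already met when the one before it is completed fails the run):
1. a further packer stands upright in the gap between head and jaw ((((x of packer_a in the frame of fixture between -0.018 and 0.018 m and y of packer_a in the frame of head between 0.006 and 0.082 m and z of packer_a in the frame of fixture between 0.016 and 0.025 m and angle between packer_a's own z axis and vertical below 0.1 rad and angle between the y axis of packer_a and the y axis of fixture, either way round below 0.14 rad) and (x of packer_c in the frame of fixture between -0.018 and 0.018 m and y of packer_c in the frame of head between 0.006 and 0.082 m and z of packer_c in the frame of fixture between 0.016 and 0.025 m and angle between packer_c's own z axis and vertical below 0.1 rad and angle between the y axis of packer_c and the y axis of fixture, either way round below 0.14 rad)) or ((x of packer_b in the frame of fixture between -0.018 and 0.018 m and y of packer_b in the frame of head between 0.006 and 0.082 m and z of packer_b in the frame of fixture between 0.016 and 0.025 m and angle between packer_b's own z axis and vertical below 0.1 rad and angle between the y axis of packer_b and the y axis of fixture, either way round below 0.14 rad) and (x of packer_c in the frame of fixture between -0.018 and 0.018 m and y of packer_c in the frame of head between 0.006 and 0.082 m and z of packer_c in the frame of fixture between 0.016 and 0.025 m and angle between packer_c's own z axis and vertical below 0.1 rad and angle between the y axis of packer_c and the y axis of fixture, either way round below 0.14 rad)))), for 0.2 s.
2. the jaw presses the stack against the head ((contact force between jaw and packer_a above 4 N or contact force between jaw and packer_b above 4 N or contact force between jaw and packer_c above 4 N) and (contact force between head and packer_a above 2.5 N or contact force between head and packer_b above 2.5 N or contact force between head and packer_c above 2.5 N)), for 0.2 s.
At the end, for the whole second after the job is handed in: Robot presses jaw (>4 N), jaw presses a packer (>4 N), a packer presses head (>2.5 N); each packer stands upright in the gap (18 mm of centre line, 0.14 rad of square, tilt <0.1 rad) or, if spare, upright within 40 mm of its start; jaw still (all of step 2 and ((x of packer_a in the frame of fixture between -0.018 and 0.018 m and y of packer_a in the frame of head between 0.006 and 0.082 m and z of packer_a in the frame of fixture between 0.016 and 0.025 m and angle between packer_a's own z axis and vertical below 0.1 rad and angle between the y axis of packer_a and the y axis of fixture, either way round below 0.14 rad) or (distance of packer_a from where it was at the start of the episode below 0.04 m and angle between packer_a's own z axis and vertical below 0.1 rad)) and ((x of packer_b in the frame of fixture between -0.018 and 0.018 m and y of packer_b in the frame of head between 0.006 and 0.082 m and z of packer_b in the frame of fixture between 0.016 and 0.025 m and angle between packer_b's own z axis and vertical below 0.1 rad and angle between the y axis of packer_b and the y axis of fixture, either way round below 0.14 rad) or (distance of packer_b from where it was at the start of the episode below 0.04 m and angle between packer_b's own z axis and vertical below 0.1 rad)) and ((x of packer_c in the frame of fixture between -0.018 and 0.018 m and y of packer_c in the frame of head between 0.006 and 0.082 m and z of packer_c in the frame of fixture between 0.016 and 0.025 m and angle between packer_c's own z axis and vertical below 0.1 rad and angle between the y axis of packer_c and the y axis of fixture, either way round below 0.14 rad) or (distance of packer_c from where it was at the start of the episode below 0.04 m and angle between packer_c's own z axis and vertical below 0.1 rad)) and contact force between any of the fingers, the arm and jaw above 4 N and linear speed of jaw below 0.01 m/s); the arm keeps its last pose, push and grip.
It fails at once if a bystander was shifted by more than 50 mm (distance of any of piston, socket, tin, bearing, spanner, screwdriver from where it was at the start of the episode above 0.05 m).
It also fails if it takes over 69 s, if anything falls off the work surface, if the arm or the gripper's body presses on something with over 40 N, if the wrist force passes 120 N, or if a joint passes its speed limit or range.

ROBOT

A 6-joint arm with a two-finger parallel gripper is mounted at the origin on the work surface. World frame = base frame: x ahead of the robot, y to its left, z up, the work surface at z = 0. Lengths are in mm, angles in rad, forces in N, time in s.
With the tool pointing down it reaches from about 275 to 1000 mm from the base axis. Payload 8.4 kg.
Tool frame: the origin (TCP) lies at the very end of the fingers, on their centre line; the grasp point (between the pads) lies 19 mm behind it; z points along the fingers, y is the direction in which the jaws open and shut (so a half turn about z gives the same grasp; the last joint's range is limited). The gripper opens to 85 mm and grips with 20 to 120 N. Pads are 22 mm wide; open, the fingers measure 114 mm over their backs; the gripper's body (76 mm by 85 mm) begins 54 mm behind the grasp point. The pads swing forward as they close: fully open they stand 13 mm farther back than shut.
Start: joints at [1.114, 0.353, 1.633, -0, 1.155, -0.002], TCP at [274.551, 561.471, 231.281] pointing down, gripper open.
Joint ranges: [-2.63, 2.63], [-0.92, 2.1], [0.06, 2.66], [-1.3, 4.44], [0, 2.69], [-3.02, 3.02]. Speed limits (rad/s): [2.22, 2.22, 2.79, 3.14, 3.14, 3.14].

INTERFACE

Orientations are given as [roll, pitch, yaw] about the fixed x, y, z axes, in that order (R = Rz(yaw) Ry(pitch) Rx(roll)).
In Python, from rig import r gives the robot as it stands.
- The arm moves only by the tool jog_arm, never from a script. Its argument "moves" is a list of rows, each an object with "grip": the gripper command: -1 is fully open, 1 is shut, values between are in proportion; "translation": the shift along the tool's x, y, z in m, a list of three; "twist": the turn, a rotation vector about the tool's x, y, z in rad, a list of three. In form: [{"grip": grip, "translation": [dx, dy, dz], "twist": [ax, ay, az]}, ...]. A call has 1 to 10 rows; each row shifts and turns the commanded pose from where the row before left it, along the tool's axes as they then stand; what a row does not reach is not made up. A row lasts 1/12 s, in which the tool goes at most 41.7 mm and 7.16 degrees, less where a joint would pass 70% of its speed; a pose out of reach is approached as far as the arm can. A call with a gripper value outside its range is refused whole. The fingers move at their own pace and stop on an object; "squeeze" is the grip in N (left out, the last holds). Time passes only in rows, so rows that do not move let the fingers close. It gives the time, the measured TCP pose, the force and the opening at its end, in the units of the state.
- r.sense(): the state, without advancing time (a new reading comes with each control period).
- r.grab_frame(name): name is "side" or "top"; returns (picture, depth): 420x560x3 uint8, red, green, blue; 420x560 float32, mm along the optical axis (not along the pixel's ray), 0 where there is no reading.
- r.calibration(name): a dict with "fx", "fy", "cx", "cy" (pixels), "k1" (the pictures are not rectified: a ray, as slopes to the right and down, at radius r is drawn at 1 + k1 r^2 times it, then the intrinsics apply), "R" (3x3) and "t" (3): a world point X has camera coordinates R X + t. Camera axes: x right, y down, z forward; pixel columns grow to the right and rows downward; lengths in mm; the calibration is good to about 2 mm. A picture is of the moment at which its call begins. calibration takes no time and is no camera call.
- r.sign_off(): hands the job in, once; it reports no verdict.
The state is a dict: "clock": time; "qpos": joint angles; "qvel": joint speeds; "joint_efforts": joint torques, N m; "eef_pos": TCP position; "tcp_rot": TCP orientation; "contact_force": force on the tool from outside, world axes, zero at the start; "wrist_torque": the same for the moment, N m; "opening": opening from 0.0 (shut) to 1.0 (fully open).
Only numpy, scipy, OpenCV 4.12 (cv2) and the standard library are available. Lean on these libraries where they do the work, as an engineer would, in place of code of your own. Each camera call takes 0.05 s, during which the arm holds its last target.

## Working session

There is one attempt and no reset: what is moved stays moved. The work goes in short steps, Python scripts to look and compute and a tool call to move; the robot and the scene stay as the last step left them, time stands still between calls to the robot, and variables do not carry over. Pictures are saved under pics/ and viewed, and the job is handed in when it is done.

Besides the shell and the picture viewer there is one more tool, called after "Emit:" by a JSON object that holds its "fn" and its "kwargs", one argument or row to a line. jog_arm: Moves the arm, as the interface text tells. Its arguments: {"type":"object","properties":{"moves":{"type":"array"},"squeeze":{"type":"number"}},"required":["moves"]}

```bash
mkdir -p pics; ls; python3 - <<'E'
from rig import r
import cv2, numpy as np
print(r.sense())
for n in("side","top"):
    p,d=r.grab_frame(n); c=r.calibration(n); print(n,c)
    cv2.imwrite(f"pics/{n}0.png",p[:,:,::-1]); np.save(f"pics/{n}0d.npy",d)
E
```

```text
pics
{'clock': 0.0, 'qpos': array([ 1.11367165e+00,  3.53661085e-01,  1.63414520e+00,  2.93659489e-05,
        1.15520284e+00, -2.38772736e-03]), 'qvel': array([ 0.00019171,  0.00157392,  0.00016325,  0.00029427, -0.00246221,
        0.00072915]), 'joint_efforts': array([-4.57595925e-04, -6.05263495e+01, -3.42062581e+01,  3.09356892e-05,
        9.29452654e-03, -1.23116749e-05]), 'eef_pos': array([274.28722592, 561.05797895, 230.54887218]), 'tcp_rot': array([-3.14017626e+00, -3.02314618e-05,  2.68684380e+00]), 'contact_force': array([-0.47707608, -0.43394247, -0.24450845]), 'wrist_torque': array([ 0.01376488, -0.00398741, -0.02625455]), 'opening': 1.0010279977059258}
side {'fx': 415.76232839653443, 'fy': 415.76232839653443, 'cx': 283.9870062361064, 'cy': 203.9126859689682, 'k1': 0.034540198238050296, 'R': array([[-0.99918723, -0.03622264,  0.01768622],
       [-0.03939249,  0.78437149, -0.61903926],
       [ 0.00855067, -0.61923282, -0.78516087]]), 't': array([ 532.69623238,   42.45332408, 1011.42710023])}
top {'fx': 451.2763804360956, 'fy': 451.2763804360956, 'cx': 281.5318948803306, 'cy': 217.70691562590923, 'k1': -0.10638745226947019, 'R': array([[-9.87006385e-04, -9.99970557e-01,  7.60988788e-03],
       [-9.94581074e-01,  1.90511363e-04, -1.03963702e-01],
       [ 1.03959191e-01, -7.67126329e-03, -9.94551979e-01]]), 't': array([   1.12511608,  570.65099773, 1108.583865  ])}
```

View pics/side0.png

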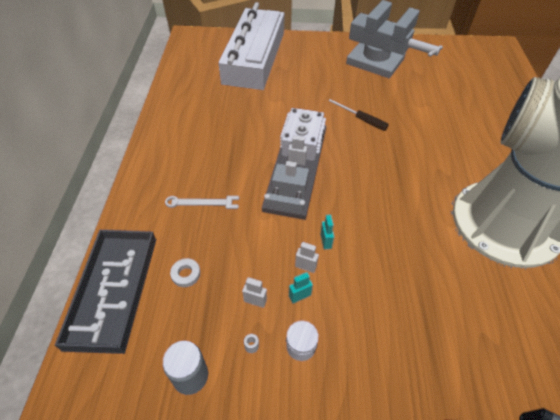

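View pics/top0.png

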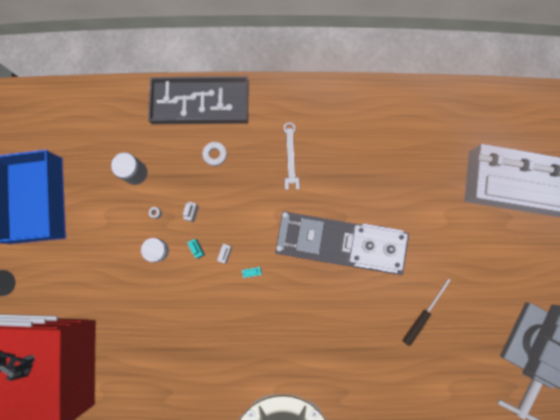

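```bash
cat > h.py <<'E'
import numpy as np, cv2
from rig import r
def cloud(d,c):
    v,u=np.mgrid[0:d.shape[0],0:d.shape[1]].astype(float)
    K=np.array([[c['fx'],0,c['cx']],[0,c['fy'],c['cy']],[0,0,1]])
    n=cv2.undistortPoints(np.stack([u.ravel(),v.ravel()],1)[:,None],K,np.array([c['k1'],0,0,0,0]))[:,0]
    n=n.reshape(d.shape+(2,))
    X=np.dstack([n*d[...,None],d])
    W=(X-c['t'])@c['R']   # R^T (X-t)
    W[d==0]=np.nan
    return W
def proj(P,c):
    K=np.array([[c['fx'],0,c['cx']],[0,c['fy'],c['cy']],[0,0,1]])
    return cv2.projectPoints(np.asarray(P,float).reshape(-1,1,3),cv2.Rodrigues(np.array(c['R']))[0],np.array(c['t']),K,np.array([c['k1'],0,0,0,0.]))[0][:,0]
E
python3 - <<'E'
from h import *
for n,(x0,y0,x1,y1) in dict(top=(130,140,430,290),side=(220,100,400,320)).items():
    c=r.calibration(n); d=np.load(f"pics/{n}0d.npy"); W=cloud(d,c)
    np.save(f"pics/{n}0w.npy",W)
    im=cv2.imread(f"pics/{n}0.png")[y0:y1,x0:x1]; s=2.66
    cv2.imwrite(f"pics/{n}0c.png",cv2.resize(im,None,fx=s,fy=s,interpolation=cv2.INTER_CUBIC))
W=np.load("pics/top0w.npy")
# height map
z=np.nan_to_num(W[140:290,130:430,2])
hm=cv2.applyColorMap(np.clip(z*2.2,0,255).astype(np.uint8),cv2.COLORMAP_JET)
cv2.imwrite("pics/hm.png",cv2.resize(hm,None,fx=2.66,fy=2.66,interpolation=cv2.INTER_NEAREST))
# bench noise
b=W[300:340,150:350]; print(np.nanmean(b[...,2]),np.nanstd(b[...,2]))
for u,v in [(190,211),(224,253),(348,242),(311,235),(311,245),(370,245)]:
    print((u,v),W[v,u].round(1))
E
```

```text
-0.4371839181727913 2.2144964224786916
(190, 211) [584.7 227.6  55.6]
(224, 253) [480.5 139.   80.3]
(348, 242) [nan nan nan]
(311, 235) [521.8 -67.6 107.3]
(311, 245) [500.  -70.1  71.1]
(370, 245) [ 498.6 -209.    94.4]
```

View pics/top0c.png

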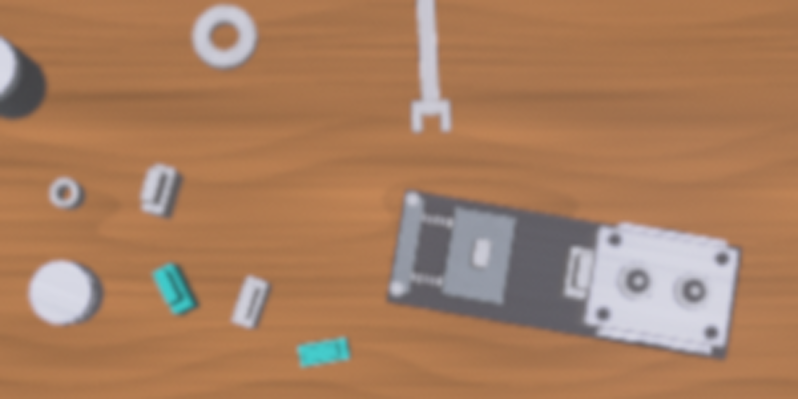

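View pics/side0c.png

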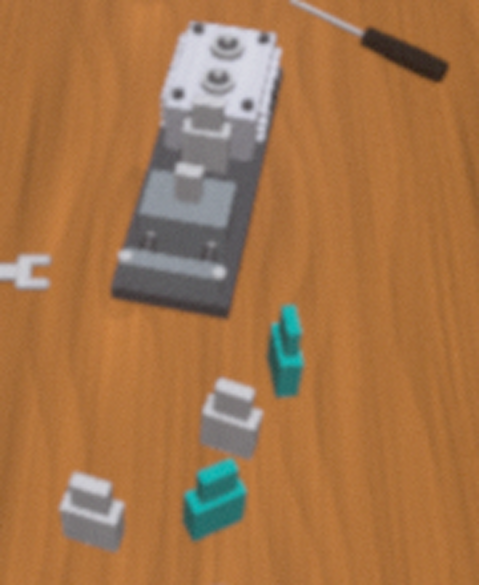

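View pics/hm.png

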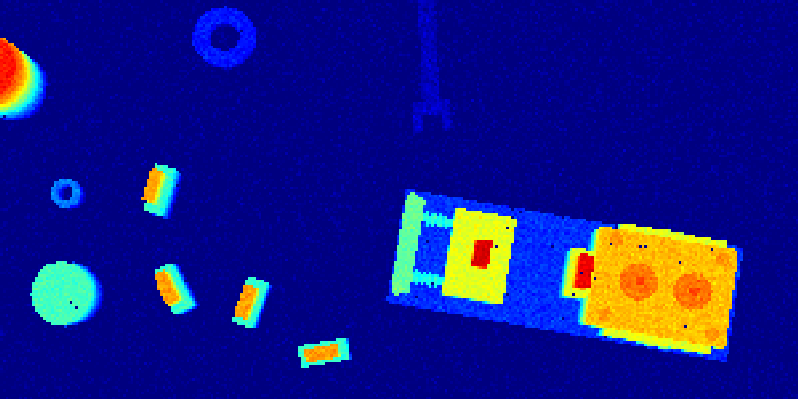

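```bash
cat > fit.py <<'E'
from h import *
from scipy.optimize import minimize
def rectfit(P,w,l,yaw0):
    # P Nx2 points uniformly filling a w(x) x l(y) rectangle; minimise distance outside + centroid
    def f(p):
        c,s=np.cos(p[2]),np.sin(p[2]); q=(P-p[:2])@np.array([[c,-s],[s,c]])
        e=np.maximum(np.abs(q)-[w/2,l/2],0); return (e**2).sum()+1e-3*(q**2).sum()
    r0=minimize(f,[*np.median(P,0),yaw0],method='Nelder-Mead',options=dict(xatol=.01,fatol=.01,maxiter=4000))
    return r0.x,r0.fun/len(P)
def sel(W,box,zl,zh):
    P=W.reshape(-1,3); P=P[~np.isnan(P[:,0])]
    m=(P[:,0]>box[0])&(P[:,0]<box[1])&(P[:,1]>box[2])&(P[:,1]<box[3])&(P[:,2]>zl)&(P[:,2]<zh)
    return P[m]
E
python3 - <<'E'
from fit import *
for n in('top','side'):
    W=np.load(f"pics/{n}0w.npy") if n=='top' else cloud(np.load('pics/side0d.npy'),r.calibration('side'))
    print(n,'bench z',np.nanmedian(sel(W,(250,400,-100,200),-20,20)[:,2]))
    for nm,box in dict(p1=(540,640,180,280),p2=(430,530,90,190),turq=(400,480,40,130)).items():
        for b,(zl,zh,w,l) in dict(tab=(75,95,30,12)).items():
            P=sel(W,box,zl,zh); 
            if len(P)<5: continue
            x,e=rectfit(P[:,:2],w,l,-.15); print(nm,b,len(P),x.round(3),round(e,2),'z',np.median(P[:,2]).round(1), P[:,:2].mean(0).round(1), cv2.minAreaRect(P[:,:2].astype(np.float32)))
    jb=(420,600,-120,-20)
    P=sel(W,jb,63,78); print('jaw',len(P),rectfit(P[:,:2],80,56,-.15),np.median(P[:,2]),cv2.minAreaRect(P[:,:2].astype(np.float32)))
    P=sel(W,jb,98,115); print('post',len(P),rectfit(P[:,:2],24,14,-.15),np.median(P[:,2]),P.mean(0))
    P=sel(W,(400,600,-320,-160),74,90); print('head',len(P),rectfit(P[:,:2],96,130,-.15),np.median(P[:,2]),cv2.minAreaRect(P[:,:2].astype(np.float32)))
    P=sel(W,(400,600,-200,-120),96,112); print('ctab',len(P),rectfit(P[:,:2],30,12,-.15),np.median(P[:,2]))
    P=sel(W,(400,600,-320,20),14,120); print('bed',len(P),rectfit(P[:,:2],110,330,-.15),cv2.minAreaRect(P[:,:2].astype(np.float32)))
E
```

```text
top bench z -0.4028722568769086
p1 tab 57 [ 5.86412e+02  2.30536e+02 -3.21000e-01] 0.08 z 82.5 [586.4 230.5] ((586.864501953125, 231.23046875), (10.360895156860352, 29.2316837310791), 74.3701400756836)
p2 tab 71 [470.391 135.209   0.667] 91.16 z 83.1 [479. 142.] ((465.3984375, 117.38308715820312), (78.56150817871094, 29.983112335205078), 60.25843811035156)
turq tab 65 [435.1    75.868  -1.411] 0.09 z 83.3 [435.1  75.7] ((434.9800109863281, 75.88645935058594), (11.70115852355957, 29.93678855895996), 9.46838665008545)
jaw 689 (array([ 5.23032863e+02, -6.66857356e+01, -1.68324687e-01]), np.float64(0.8712114008807464)) 69.57429634108519 ((523.2587890625, -66.79487609863281), (56.019615173339844, 80.1019515991211), 80.2751235961914)
post 63 (array([ 5.23097785e+02, -6.69134319e+01, -1.84659435e-01]), np.float64(0.06759457055347376)) 105.52779555154991 [522.85407315 -66.86299991 105.46356415]
head 1915 (array([ 4.95402933e+02, -2.31739775e+02, -1.63524549e-01]), np.float64(2.1414070571996513)) 80.33585504424187 ((497.3069152832031, -230.1334228515625), (135.773681640625, 96.54767608642578)
[... 1113 characters left out ...]
 (array([ 5.23082502e+02, -6.46992775e+01, -2.35966330e-01]), np.float64(0.27666014067244155)) 105.63832799385573 [523.07365052 -63.02710981 105.14734682]
head 1052 (array([ 4.92445830e+02, -2.29734859e+02, -1.69770553e-01]), np.float64(2.211585882455264)) 81.28291573124463 ((493.7994384765625, -230.08343505859375), (132.45494079589844, 93.80182647705078), 80.09156799316406)
ctab 74 (array([ 5.05495854e+02, -1.54609566e+02, -2.41670999e-01]), np.float64(0.15194115193646593)) 103.68827622066846
bed 4471 (array([ 5.09042595e+02, -1.35842173e+02, -1.69345191e-01]), np.float64(9.860326663959643)) ((507.3575134277344, -149.88311767578125), (330.31787109375, 113.13335418701172), 80.00807189941406)
```

```bash
python3 - <<'E'
from fit import *
for n in('top','side'):
    W=cloud(np.load(f'pics/{n}0d.npy'),r.calibration(n))
    for nm,box in dict(p1=(540,640,180,280),p2=(440,520,115,175),t1=(440,540,180,230)).items():
        P=sel(W,box,75,95); print(n,nm,'tab',len(P),rectfit(P[:,:2],30,12,-.3)[0].round(3))
        P=sel(W,box,25,95); print('   all',len(P),cv2.minAreaRect(P[:,:2].astype(np.float32)))
    P=sel(W,(420,600,-120,-20),63,78); u=np.array([.1732,.9849]); s=P[:,:2]@u
    print('jaw face s',np.percentile(s,[0,1,2,98,99,100]).round(1))
    P=sel(W,(400,600,-320,-120),75,85);s=P[:,:2]@u; print('head s',np.percentile(s,[0,1,2,98,99,100]).round(1))
    P=sel(W,(400,600,-200,-120),60,74);s=P[:,:2]@u; print('c plate s',np.percentile(s,[0,1,2,50,98,99,100]).round(1),len(P))
E
```

```text
top p1 tab 57 [ 5.86407e+02  2.30538e+02 -3.18000e-01]
   all 188 ((586.2705688476562, 230.48252868652344), (19.075103759765625, 45.489097595214844), 76.48731231689453)
top p2 tab 68 [ 4.81021e+02  1.44509e+02 -3.51000e-01]
   all 170 ((481.4344787597656, 144.2423095703125), (19.64879035949707, 44.317039489746094), 70.66362762451172)
top t1 tab 68 [4.93208e+02 2.16452e+02 4.81000e-01]
   all 178 ((493.5685729980469, 216.38287353515625), (45.02910614013672, 19.987281799316406), 27.226301193237305)
jaw face s [-3.3 -2.5 -2.1 51.9 52.4 52.8]
head s [-208.4 -207.  -205.8  -80.2  -79.3  -61.9]
c plate s [-117.9 -117.5 -116.2  -73.9  -58.   -57.8  -57.8] 131
side p1 tab 116 [ 5.85886e+02  2.34533e+02 -2.75000e-01]
   all 417 ((586.4535522460938, 235.22251892089844), (20.057159423828125, 45.05480194091797), 75.13311767578125)
side p2 tab 112 [ 4.80187e+02  1.46660e+02 -3.05000e-01]
   all 425 ((480.27532958984375, 146.704833984375), (21.443592071533203, 47.014278411865234), 72.27056884765625)
side t1 tab 127 [4.92576e+02 2.19160e+02 4.79000e-01]
   all 352 ((492.1738586425781, 220.5334014892578), (48.29836654663086, 18.650360107421875), 21.391164779663086)
jaw face s [-2.  -0.4  1.1 55.  55.2 57.3]
head s [-207.3 -205.4 -203.   -60.8  -59.7  -58.7]
c plate s [-118.8 -118.1 -116.   -74.   -55.1  -54.9  -54.5] 213
```

```bash
cat > plan.py <<'E'
import sys, numpy as np
from rig import r
from scipy.spatial.transform import Rotation as Ro
# usage: plan.py x y z phi  -> delta in tool axes & twist to level-down pose with tool y along angle phi
x,y,z,phi=map(float,sys.argv[1:5]); s=r.sense()
R=Ro.from_euler('xyz',s['tcp_rot']); T=Ro.from_euler('xyz',[np.pi,0,phi+np.pi/2])
print('t',round(s['clock'],2),'pos',s['eef_pos'].round(1),'rot',s['tcp_rot'].round(3),'q',s['qpos'].round(2),'F',s['contact_force'].round(1),'op',round(s['opening'],3))
d=np.array([x,y,z])-s['eef_pos']
print('translation tool mm',R.inv().apply(d).round(1),'twist',(R.inv()*T).as_rotvec().round(3))
print('after-turn translation tool mm',T.inv().apply(d).round(1))
E
python3 plan.py 481 144.4 160 -0.33
```

```text
t 0.1 pos [274.4 561.1 230.6] rot [-3.14  -0.     2.687] q [ 1.11  0.35  1.63  0.    1.16 -0.  ] F [-0.3  0.3  0.2] op 0.997
translation tool mm [-368.7 -283.5   71. ] twist [-1.000e-03  1.000e-03  1.446e+00]
after-turn translation tool mm [-327.2  330.5   70.6]
```

Emit:
{"fn": "jog_arm", "kwargs": {
  "moves": [
    {"grip":-0.3,"translation":[-0.03,-0.023,0],"twist":[0,0,0]},
    {"grip":-0.3,"translation":[-0.03,-0.023,0],"twist":[0,0,0]},
    {"grip":-0.3,"translation":[-0.03,-0.023,0],"twist":[0,0,0]},
    {"grip":-0.3,"translation":[-0.03,-0.023,0],"twist":[0,0,0]},
    {"grip":-0.3,"translation":[-0.03,-0.023,0],"twist":[0,0,0]},
    {"grip":-0.3,"translation":[-0.03,-0.023,0],"twist":[0,0,0]},
    {"grip":-0.3,"translation":[-0.03,-0.023,0],"twist":[0,0,0]},
    {"grip":-0.3,"translation":[-0.03,-0.023,0],"twist":[0,0,0]},
    {"grip":-0.3,"translation":[-0.03,-0.023,0],"twist":[0,0,0]},
    {"grip":-0.3,"translation":[-0.03,-0.023,0],"twist":[0,0,0]}
  ],
  "squeeze": 60
}}

```text
clock: 0.93
eef_pos: [443.3, 221.3, 231.2]
tcp_rot: [-3.141, -0.0, 2.687]
contact_force: [0.1, -0.2, 0.7]
opening: 0.649
```

Emit:
{"fn": "jog_arm", "kwargs": {
  "moves": [
    {"grip":-0.3,"translation":[0,0,0],"twist":[0,0,0.12]},
    {"grip":-0.3,"translation":[0,0,0],"twist":[0,0,0.12]},
    {"grip":-0.3,"translation":[0,0,0],"twist":[0,0,0.12]},
    {"grip":-0.3,"translation":[0,0,0],"twist":[0,0,0.12]},
    {"grip":-0.3,"translation":[0,0,0],"twist":[0,0,0.12]},
    {"grip":-0.3,"translation":[0,0,0],"twist":[0,0,0.12]},
    {"grip":-0.3,"translation":[0,0,0],"twist":[0,0,0.12]},
    {"grip":-0.3,"translation":[0,0,0],"twist":[0,0,0.12]},
    {"grip":-0.3,"translation":[0,0,0],"twist":[0,0,0.12]},
    {"grip":-0.3,"translation":[0,0,0],"twist":[0,0,0.12]}
  ]
}}

```text
clock: 1.77
eef_pos: [442.8, 222.9, 231.0]
tcp_rot: [-3.141, 0.0, 1.481]
contact_force: [0.2, -0.8, 0.1]
opening: 0.655
```

```bash
python3 plan.py 481 144.4 160 -0.33
```

```text
t 1.77 pos [442.8 222.9 231. ] rot [-3.141  0.     1.481] q [ 0.46  0.15  1.9  -0.    1.09  0.55] F [ 0.2 -0.8  0.1] op 0.655
translation tool mm [-74.8  45.2  71. ] twist [-0.    0.    0.24]
after-turn translation tool mm [-61.9  61.6  71. ]
```

Emit:
{"fn": "jog_arm", "kwargs": {
  "moves": [
    {"grip":-0.3,"translation":[0,0,0],"twist":[0,0,0.12]},
    {"grip":-0.3,"translation":[0,0,0],"twist":[0,0,0.12]},
    {"grip":-0.3,"translation":[-0.0155,0.0154,0.018],"twist":[0,0,0]},
    {"grip":-0.3,"translation":[-0.0155,0.0154,0.018],"twist":[0,0,0]},
    {"grip":-0.3,"translation":[-0.0155,0.0154,0.018],"twist":[0,0,0]},
    {"grip":-0.3,"translation":[-0.0155,0.0154,0.017],"twist":[0,0,0]},
    {"grip":-0.3,"translation":[0,0,0.03],"twist":[0,0,0]},
    {"grip":-0.3,"translation":[0,0,0],"twist":[0,0,0]}
  ]
}}

```text
clock: 2.43
eef_pos: [479.0, 142.9, 126.1]
tcp_rot: [-3.136, 0.004, 1.245]
contact_force: [-1.3, -0.6, -0.3]
opening: 0.649
```

```bash
python3 plan.py 481 144.4 57 -0.33; python3 - <<'E'
from h import *
for n in("side","top"):
    p,d=r.grab_frame(n); c=r.calibration(n); np.save(f"pics/{n}1d.npy",d); cv2.imwrite(f"pics/{n}1.png",p[:,:,::-1])
    u,v=proj([[481,144,90]],c)[0].astype(int)
    k=p[max(v-70,0):v+70,u-90:u+90,::-1]; cv2.imwrite(f"pics/{n}1c.png",cv2.resize(k,None,fx=4,fy=4,interpolation=cv2.INTER_CUBIC)); print(u,v)
E
```

```text
t 2.43 pos [479.  142.9 126.1] rot [-3.136  0.004  1.245] q [ 0.29  0.3   1.99 -0.    0.86  0.61] F [-1.3 -0.6 -0.3] op 0.649
translation tool mm [ 2.4  1.8 69.1] twist [-0.006  0.004  0.004]
after-turn translation tool mm [ 2.1  1.4 69.1]
307 243
221 252
```

View pics/side1c.png

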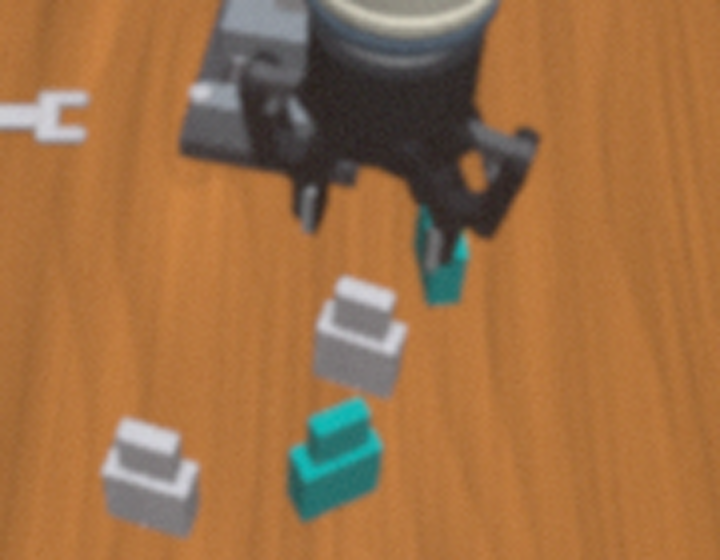

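View pics/top1c.png

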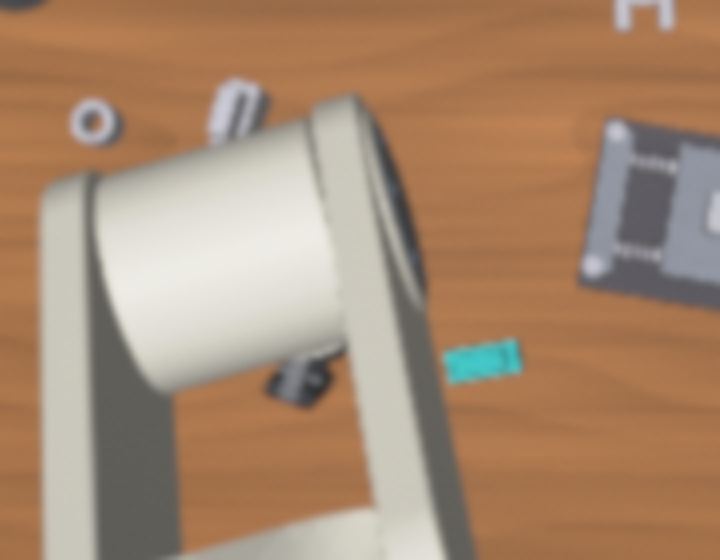

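```bash
python3 - <<'E'
from h import *
c=r.calibration('side'); s=r.sense(); p=s['eef_pos']; a=np.array([np.cos(-.33),np.sin(-.33),0])
for o in (32,-32):
    print(proj([p+a*o+[0,0,3]],c).round(1))
E
```

```text
[[293.8 226.6]]
[[324.5 236.5]]
```

Emit:
{"fn": "jog_arm", "kwargs": {
  "moves": [
    {"grip":-0.3,"translation":[0.002,0.0015,0.023],"twist":[0,0,0]},
    {"grip":-0.3,"translation":[0,0,0.023],"twist":[0,0,0]},
    {"grip":-0.3,"translation":[0,0,0.022],"twist":[0,0,0]},
    {"grip":-0.3,"translation":[0,0,0],"twist":[0,0,0]},
    {"grip":-0.3,"translation":[0,0,0],"twist":[0,0,0]}
  ]
}}

```text
clock: 2.95
eef_pos: [483.7, 146.7, 63.1]
tcp_rot: [-3.141, 0.0, 1.248]
contact_force: [0.1, -0.4, -0.3]
opening: 0.651
```

```bash
python3 plan.py 481 144.4 57 -0.33; python3 - <<'E'
from h import *
p,d=r.grab_frame('side'); c=r.calibration('side')
u,v=proj([[481,144,70]],c)[0].astype(int)
k=p[max(v-50,0):v+50,u-60:u+60,::-1]; cv2.imwrite(f"pics/side2c.png",cv2.resize(k,None,fx=6,fy=6,interpolation=cv2.INTER_CUBIC))
E
```

```text
t 2.95 pos [483.7 146.7  63.1] rot [-3.141  0.     1.248] q [0.29 0.41 2.02 0.   0.72 0.61] F [ 0.1 -0.4 -0.3] op 0.651
translation tool mm [-3.  -1.8  6.1] twist [-0.001  0.     0.007]
after-turn translation tool mm [-3.  -1.8  6.1]
```

View pics/side2c.png

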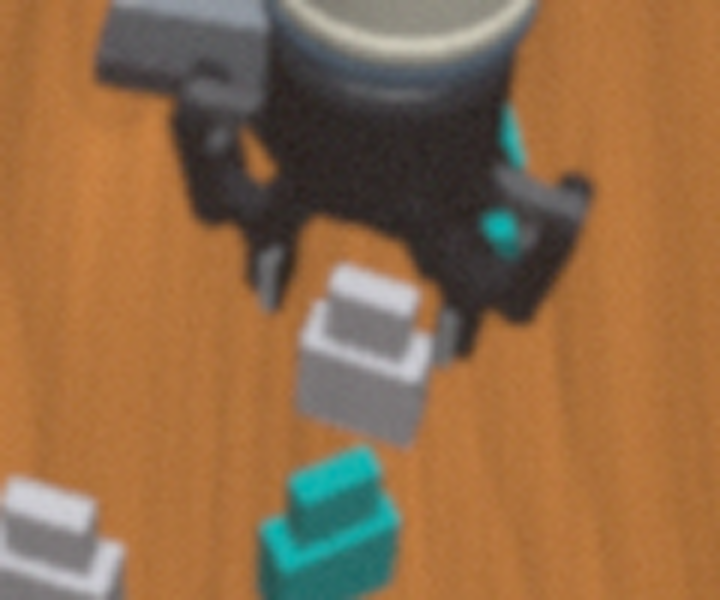

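Emit:
{"fn": "jog_arm", "kwargs": {
  "moves": [
    {"grip":-0.3,"translation":[-0.003,-0.002,0.006],"twist":[0,0,0]},
    {"grip":-0.3,"translation":[0,0,0],"twist":[0,0,0]},
    {"grip":1,"translation":[0,0,0],"twist":[0,0,0]},
    {"grip":1,"translation":[0,0,0],"twist":[0,0,0]},
    {"grip":1,"translation":[0,0,0],"twist":[0,0,0]},
    {"grip":1,"translation":[0,0,0],"twist":[0,0,0]},
    {"grip":1,"translation":[0,0,0],"twist":[0,0,0]},
    {"grip":1,"translation":[0,0,0],"twist":[0,0,0]},
    {"grip":1,"translation":[0,0,0],"twist":[0,0,0]}
  ]
}}

```text
clock: 3.75
eef_pos: [481.2, 144.1, 57.1]
tcp_rot: [3.141, -0.001, 1.247]
contact_force: [-1.6, 0.5, 6.9]
opening: 0.34
```

Emit:
{"fn": "jog_arm", "kwargs": {
  "moves": [
    {"grip":1,"translation":[0,0,0],"twist":[0,0,0]},
    {"grip":1,"translation":[0,0,0],"twist":[0,0,0]}
  ]
}}

```text
clock: 3.92
eef_pos: [481.2, 144.0, 57.1]
tcp_rot: [3.141, -0.0, 1.247]
contact_force: [-1.4, -0.1, 7.1]
opening: 0.338
```

```bash
python3 plan.py 481 144.4 57 -0.33; python3 - <<'E'
from h import *
p,d=r.grab_frame('side'); c=r.calibration('side')
u,v=proj([[481,144,70]],c)[0].astype(int)
k=p[max(v-50,0):v+50,u-60:u+60,::-1]; cv2.imwrite(f"pics/side3c.png",cv2.resize(k,None,fx=6,fy=6,interpolation=cv2.INTER_CUBIC))
E
```

```text
t 3.92 pos [481.2 144.   57.1] rot [ 3.141 -0.     1.247] q [0.29 0.41 2.03 0.   0.7  0.61] F [-1.4 -0.1  7.1] op 0.338
translation tool mm [ 0.3 -0.3  0.1] twist [ 0.    -0.001  0.006]
after-turn translation tool mm [ 0.3 -0.3  0.1]
```

View pics/side3c.png

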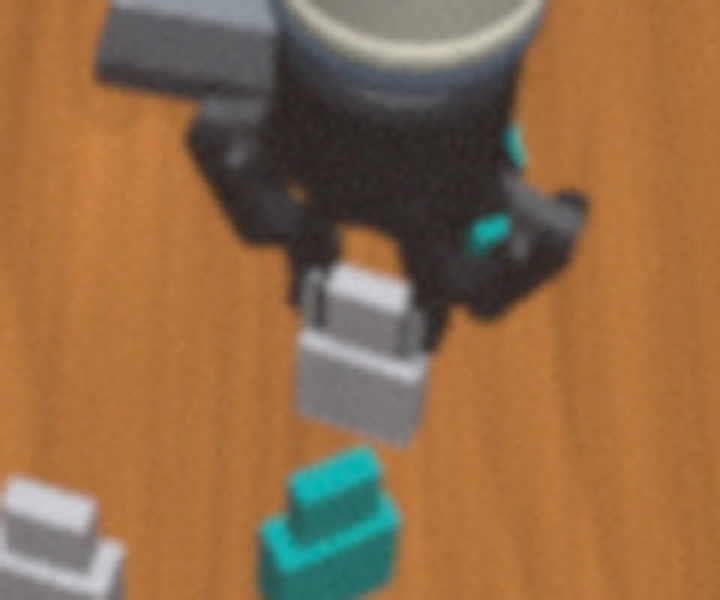

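Emit:
{"fn": "jog_arm", "kwargs": {
  "moves": [
    {"grip":1,"translation":[0,0,-0.02],"twist":[0,0,0]},
    {"grip":1,"translation":[0,0,-0.03],"twist":[0,0,0]},
    {"grip":1,"translation":[0,0,-0.03],"twist":[0,0,0]},
    {"grip":1,"translation":[0,0,-0.03],"twist":[0,0,0]},
    {"grip":1,"translation":[0,0,-0.033],"twist":[0,0,0]},
    {"grip":1,"translation":[0,0,0],"twist":[0,0,-0.075]},
    {"grip":1,"translation":[0,0,0],"twist":[0,0,-0.077]},
    {"grip":1,"translation":[0,0,0],"twist":[0,0,0]}
  ]
}}

```text
clock: 4.63
eef_pos: [480.9, 143.9, 200.0]
tcp_rot: [3.141, -0.0, 1.402]
contact_force: [-0.5, -0.5, -4.5]
opening: 0.336
```

```bash
python3 plan.py 511.2 -135.1 140 -0.172
```

```text
t 4.63 pos [480.9 143.9 200. ] rot [ 3.141 -0.     1.402] q [0.29 0.2  1.92 0.   1.02 0.46] F [-0.5 -0.5 -4.5] op 0.336
translation tool mm [-270.    76.6   59.9] twist [ 0.001 -0.     0.003]
after-turn translation tool mm [-269.7   77.6   60. ]
```

Force −4.5 N, so the packer is held. I'll move it over.

Emit:
{"fn": "jog_arm", "kwargs": {
  "moves": [
    {"grip":1,"translation":[-0.03,0.0085,0],"twist":[0,0,0]},
    {"grip":1,"translation":[-0.03,0.0085,0],"twist":[0,0,0]},
    {"grip":1,"translation":[-0.03,0.0085,0],"twist":[0,0,0]},
    {"grip":1,"translation":[-0.03,0.0085,0],"twist":[0,0,0]},
    {"grip":1,"translation":[-0.03,0.0085,0],"twist":[0,0,0]},
    {"grip":1,"translation":[-0.03,0.0085,0],"twist":[0,0,0]},
    {"grip":1,"translation":[-0.03,0.0085,0],"twist":[0,0,0]},
    {"grip":1,"translation":[-0.03,0.0085,0],"twist":[0,0,0]},
    {"grip":1,"translation":[-0.03,0.0085,0],"twist":[0,0,0]},
    {"grip":1,"translation":[0,0,0],"twist":[0,0,0.003]}
  ]
}}

```text
clock: 5.47
eef_pos: [510.3, -139.8, 198.9]
tcp_rot: [3.141, 0.002, 1.391]
contact_force: [-0.4, 0.5, -3.3]
opening: 0.338
```

Emit:
{"fn": "jog_arm", "kwargs": {
  "moves": [
    {"grip":1,"translation":[0,0,0.01],"twist":[0,0,0]},
    {"grip":1,"translation":[0,0,0],"twist":[0,0,0]},
    {"grip":1,"translation":[0,0,0],"twist":[0,0,0]}
  ]
}}

```text
clock: 5.72
eef_pos: [508.9, -134.2, 188.0]
tcp_rot: [-3.139, -0.001, 1.395]
contact_force: [-0.5, 1.0, -3.6]
opening: 0.336
```

```bash
python3 plan.py 511.2 -135.1 100 -0.172; python3 - <<'E'
from h import *
for n in ('side','top'):
    p,d=r.grab_frame(n); c=r.calibration(n);np.save(f"pics/{n}4d.npy",d)
    u,v=proj([[511,-135,120]],c)[0].astype(int)
    k=p[max(v-50,0):v+50,u-60:u+60,::-1]; cv2.imwrite(f"pics/{n}4c.png",cv2.resize(k,None,fx=6,fy=6,interpolation=cv2.INTER_CUBIC))
E
```

```text
t 5.72 pos [ 508.9 -134.2  188. ] rot [-3.139e+00 -1.000e-03  1.395e+00] q [-0.26  0.25  1.88  0.    1.01 -0.09] F [-0.5  1.  -3.6] op 0.336
translation tool mm [-0.6  2.7 87.9] twist [-0.003 -0.001 -0.003]
after-turn translation tool mm [-0.5  2.4 88. ]
```

View pics/side4c.png

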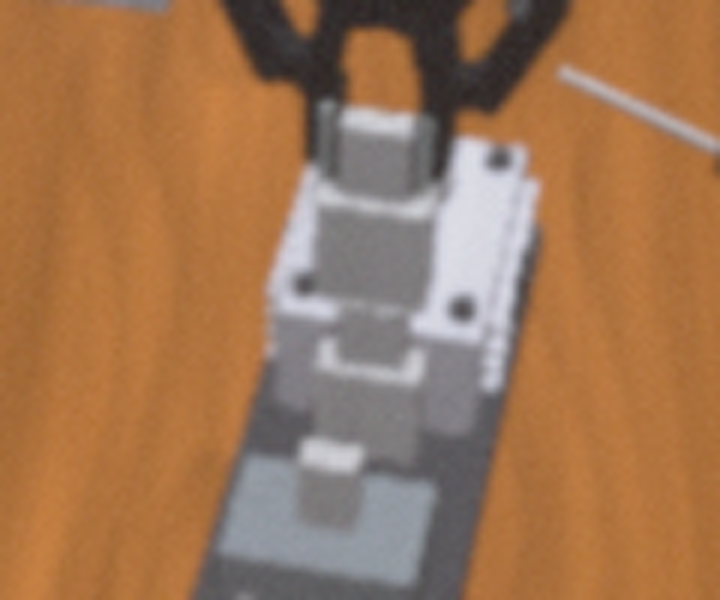

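View pics/top4c.png

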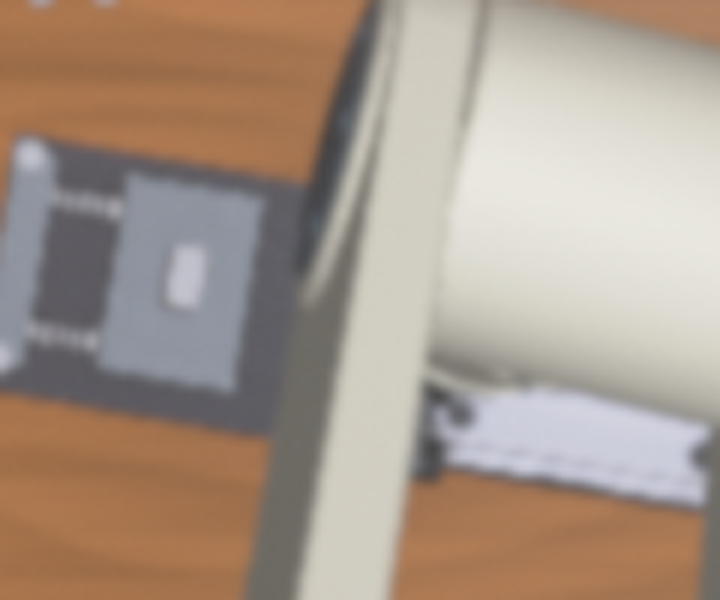

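```bash
cat > chk.py <<'E'
from fit import *
import sys
u=np.array([.1732,.9849]); e=np.array([.9849,-.1732])
def face(W,s0,s1,zl,zh,e0=505,e1=550):
    P=W.reshape(-1,3);P=P[~np.isnan(P[:,0])]
    s=P[:,:2]@u; t=P[:,:2]@e
    m=(s>s0)&(s<s1)&(t>e0)&(t<e1)&(P[:,2]>zl)&(P[:,2]<zh)
    return s[m],t[m],P[m,2]
E
python3 - <<'E'
from chk import *
W=cloud(np.load("pics/side4d.npy"),r.calibration('side'))
W0=cloud(np.load("pics/side0d.npy"),r.calibration('side'))
# held plate front face: z from 133..178 ; C plate face z 25..65 (from initial)
s,t,z=face(W,-60,-20,138,176); print('held plate',len(s),np.percentile(s,[5,50,95]).round(1),np.percentile(t,[2,50,98]).round(1), np.polyfit(z,s,1),np.polyfit(t,s,1))
s,t,z=face(W0,-75,-45,30,64); print('C plate',len(s),np.percentile(s,[5,50,95]).round(1),np.percentile(t,[2,50,98]).round(1), np.polyfit(z,s,1),np.polyfit(t,s,1))
s,t,z=face(W0,-20,20,68,74,495,560); print(len(s),np.percentile(t,[2,50,98]))
E
```

```text
held plate 220 [-34.9 -32.9 -30.5] [505.5 525.9 545.2] [ 5.15461817e-03 -3.36065852e+01] [ 2.49652672e-03 -3.41060543e+01]
C plate 152 [-59.6 -57.1 -55. ] [505.9 526.8 547.3] [ 1.41010894e-03 -5.71703337e+01] [ 1.02518238e-02 -6.25061402e+01]
96 [495.84299944 513.2158804  559.2063208 ]
```

Emit:
{"fn": "jog_arm", "kwargs": {
  "moves": [
    {"grip":1,"translation":[-0.001,0.0015,0.025],"twist":[0,0,0]},
    {"grip":1,"translation":[0,0,0.025],"twist":[0,0,0]},
    {"grip":1,"translation":[0,0,0.025],"twist":[0,0,0]},
    {"grip":1,"translation":[0,0,0.02],"twist":[0,0,0]},
    {"grip":1,"translation":[0,0,0.01],"twist":[0,0,0]},
    {"grip":1,"translation":[0,0,0],"twist":[0,0,0]},
    {"grip":1,"translation":[0,0,0],"twist":[0,0,0]}
  ]
}}

```text
clock: 6.4
eef_pos: [511.6, -136.1, 84.6]
tcp_rot: [-3.141, -0.0, 1.396]
contact_force: [-0.4, -0.2, -2.4]
opening: 0.339
```

```bash
python3 plan.py 511.2 -135.1 77.5 -0.172
```

```text
t 6.4 pos [ 511.6 -136.1   84.6] rot [-3.141 -0.     1.396] q [-0.26  0.4   1.96  0.    0.79 -0.09] F [-0.4 -0.2 -2.4] op 0.339
translation tool mm [ 0.9 -0.5  7.1] twist [-0.    -0.    -0.002]
after-turn translation tool mm [ 0.9 -0.5  7.1]
```

Emit:
{"fn": "jog_arm", "kwargs": {
  "moves": [
    {"grip":1,"translation":[0.0005,0,0.005],"twist":[0,0,0]},
    {"grip":1,"translation":[0,0,0.001],"twist":[0,0,0]},
    {"grip":1,"translation":[0,0,0.001],"twist":[0,0,0]},
    {"grip":1,"translation":[0,0,0],"twist":[0,0,0]},
    {"grip":1,"translation":[0,0,0],"twist":[0,0,0]}
  ]
}}

```text
clock: 6.82
eef_pos: [511.6, -136.0, 77.7]
tcp_rot: [3.141, 0.0, 1.396]
contact_force: [0.2, -1.0, -2.7]
opening: 0.335
```

Emit:
{"fn": "jog_arm", "kwargs": {
  "moves": [
    {"grip":1,"translation":[0,0,0.0006],"twist":[0,0,0]},
    {"grip":1,"translation":[0,0,0],"twist":[0,0,0]},
    {"grip":1,"translation":[0,0,0],"twist":[0,0,0]}
  ]
}}

```text
clock: 7.07
eef_pos: [511.7, -136.1, 77.1]
tcp_rot: [3.141, 0.0, 1.396]
contact_force: [-1.0, 0.4, 2.4]
opening: 0.338
```

Emit:
{"fn": "jog_arm", "kwargs": {
  "moves": [
    {"grip":1,"translation":[0,0,0.0006],"twist":[0,0,0]},
    {"grip":1,"translation":[0,0,0],"twist":[0,0,0]},
    {"grip":1,"translation":[0,0,0],"twist":[0,0,0]}
  ]
}}

```text
clock: 7.32
eef_pos: [511.7, -136.1, 77.1]
tcp_rot: [3.141, 0.0, 1.396]
contact_force: [-3.1, 0.3, 11.9]
opening: 0.336
```

Emit:
{"fn": "jog_arm", "kwargs": {
  "moves": [
    {"grip":-0.2,"translation":[0,0,-0.0005],"twist":[0,0,0]},
    {"grip":-0.2,"translation":[0,0,0],"twist":[0,0,0]},
    {"grip":-0.2,"translation":[0,0,0],"twist":[0,0,0]},
    {"grip":-0.2,"translation":[0,0,0],"twist":[0,0,0]},
    {"grip":-0.2,"translation":[0,0,-0.01],"twist":[0,0,0]},
    {"grip":-0.2,"translation":[0,0,-0.03],"twist":[0,0,0]},
    {"grip":-0.2,"translation":[0,0,-0.03],"twist":[0,0,0]},
    {"grip":-0.2,"translation":[0,0,-0.035],"twist":[0,0,0]},
    {"grip":-0.2,"translation":[0,0,0],"twist":[0,0,0]}
  ]
}}

```text
clock: 8.07
eef_pos: [515.0, -136.9, 188.3]
tcp_rot: [3.132, 0.001, 1.396]
contact_force: [1.4, -0.7, 0.9]
opening: 0.6
```

```bash
python3 plan.py 586.2 230.8 180 -0.28; python3 - <<'E'
from chk import *
for n in ('side',):
    p,d=r.grab_frame(n); c=r.calibration(n);np.save(f"pics/{n}5d.npy",d)
    u_,v=proj([[511,-135,80]],c)[0].astype(int)
    k=p[max(v-50,0):v+50,u_-60:u_+60,::-1]; cv2.imwrite(f"pics/{n}5c.png",cv2.resize(k,None,fx=6,fy=6,interpolation=cv2.INTER_CUBIC))
    W=cloud(d,c)
s,t,z=face(W,-50,-20,30,64); print('plate',len(s),np.percentile(s,[5,50,95]).round(1),np.percentile(t,[2,50,98]).round(1), np.polyfit(z,s,1),np.polyfit(t,s,1))
s,t,z=face(W,-75,-28,98,110); print('tabs',np.histogram(s,bins=np.arange(-75,-27,2)))
E
```

```text
t 8.07 pos [ 515.  -136.9  188.3] rot [3.132e+00 1.000e-03 1.396e+00] q [-0.26  0.25  1.88  0.    1.   -0.09] F [ 1.4 -0.7  0.9] op 0.6
translation tool mm [374.5   6.    8.1] twist [0.01  0.    0.105]
after-turn translation tool mm [373.1 -33.2   8.3]
plate 95 [-36.2 -33.8 -32.1] [505.8 519.8 548. ] [ 1.77486979e-02 -3.50433423e+01] [ 1.13817380e-02 -4.00556056e+01]
tabs (array([ 1,  3,  7,  7,  6, 13, 14, 13,  1,  0,  1,  1,  0,  6,  8,  9,  7,
       12, 19,  5,  2,  0,  0]), array([-75, -73, -71, -69, -67, -65, -63, -61, -59, -57, -55, -53, -51,
       -49, -47, -45, -43, -41, -39, -37, -35, -33, -31, -29]))
```

View pics/side5c.png

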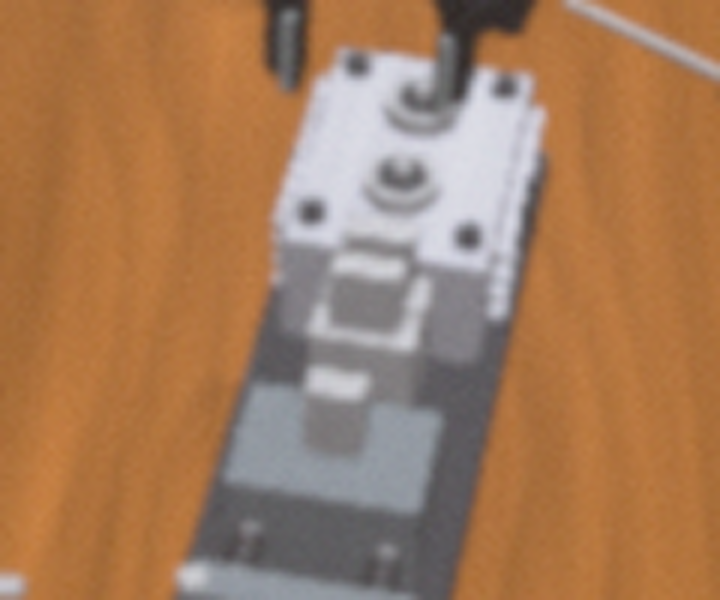

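Emit:
{"fn": "jog_arm", "kwargs": {
  "moves": [
    {"grip":-0.2,"translation":[0,0,0],"twist":[0,0,0.105]},
    {"grip":-0.2,"translation":[0.0415,-0.0037,0],"twist":[0,0,0]},
    {"grip":-0.2,"translation":[0.0415,-0.0037,0],"twist":[0,0,0]},
    {"grip":-0.2,"translation":[0.0415,-0.0037,0],"twist":[0,0,0]},
    {"grip":-0.2,"translation":[0.0415,-0.0037,0],"twist":[0,0,0]},
    {"grip":-0.2,"translation":[0.0415,-0.0037,0],"twist":[0,0,0]},
    {"grip":-0.2,"translation":[0.0415,-0.0037,0],"twist":[0,0,0]},
    {"grip":-0.2,"translation":[0.0415,-0.0037,0],"twist":[0,0,0]},
    {"grip":-0.2,"translation":[0.0415,-0.0037,0],"twist":[0,0,0]},
    {"grip":-0.2,"translation":[0.0415,-0.0037,0],"twist":[0,0,0]}
  ]
}}

```text
clock: 8.95
eef_pos: [582.1, 234.2, 180.9]
tcp_rot: [-3.141, 0.001, 1.291]
contact_force: [1.2, 0.2, -0.0]
opening: 0.6
```

Emit:
{"fn": "jog_arm", "kwargs": {
  "moves": [
    {"grip":-0.2,"translation":[0,0,0.03],"twist":[0,0,0]},
    {"grip":-0.2,"translation":[0,0,0.02],"twist":[0,0,0]},
    {"grip":-0.2,"translation":[0,0,0],"twist":[0,0,0]},
    {"grip":-0.2,"translation":[0,0,0],"twist":[0,0,0]}
  ]
}}

```text
clock: 9.28
eef_pos: [581.4, 231.8, 130.2]
tcp_rot: [-3.139, 0.002, 1.291]
contact_force: [0.9, 0.5, -0.7]
opening: 0.602
```

```bash
python3 plan.py 586.3 230.7 57 -0.28; python3 - <<'E'
from h import *
n='side'
p,d=r.grab_frame(n); c=r.calibration(n)
u_,v=proj([[586,230,80]],c)[0].astype(int)
k=p[max(v-50,0):v+50,u_-60:u_+60,::-1]; cv2.imwrite(f"pics/{n}6c.png",cv2.resize(k,None,fx=6,fy=6,interpolation=cv2.INTER_CUBIC))
E
```

```text
t 9.28 pos [581.4 231.8 130.2] rot [-3.139e+00  2.000e-03  1.291e+00] q [ 0.38  0.46  1.71 -0.    0.97  0.66] F [ 0.9  0.5 -0.7] op 0.602
translation tool mm [ 0.5  5.2 73.2] twist [-0.003  0.002  0.   ]
after-turn translation tool mm [ 0.3  5.  73.2]
```

View pics/side6c.png

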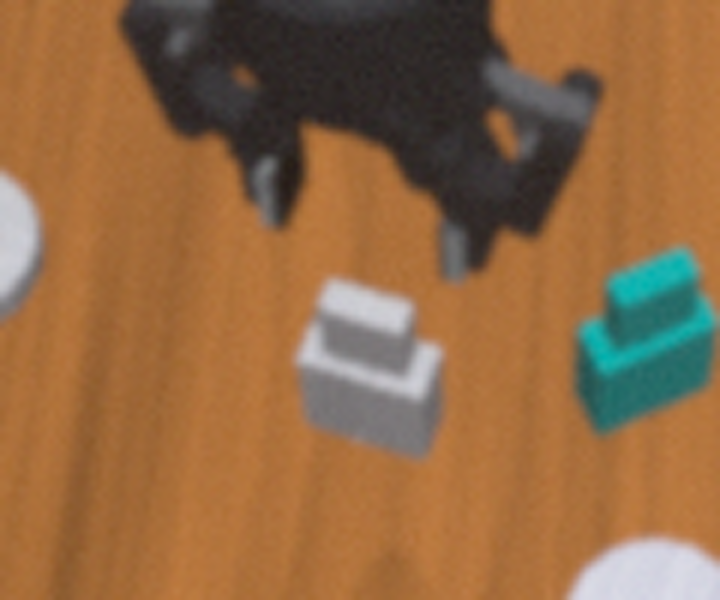

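Emit:
{"fn": "jog_arm", "kwargs": {
  "moves": [
    {"grip":-0.2,"translation":[0,0.004,0.01],"twist":[0,0,0]},
    {"grip":-0.2,"translation":[0,0,0.02],"twist":[0,0,0]},
    {"grip":-0.2,"translation":[0,0,0],"twist":[0,0,0]},
    {"grip":-0.2,"translation":[0,0,0],"twist":[0,0,0]},
    {"grip":-0.2,"translation":[0,0,0],"twist":[0,0,0]}
  ]
}}

```text
clock: 9.75
eef_pos: [587.1, 230.9, 102.6]
tcp_rot: [3.141, -0.001, 1.29]
contact_force: [1.3, 0.6, -0.4]
opening: 0.597
```

```bash
python3 plan.py 586.3 230.7 57 -0.28
```

```text
t 9.75 pos [587.1 230.9 102.6] rot [ 3.141e+00 -1.000e-03  1.290e+00] q [0.37 0.5  1.72 0.   0.92 0.65] F [ 1.3  0.6 -0.4] op 0.597
translation tool mm [-0.5 -0.8 45.6] twist [ 0.001 -0.001 -0.001]
after-turn translation tool mm [-0.4 -0.7 45.6]
```

Emit:
{"fn": "jog_arm", "kwargs": {
  "moves": [
    {"grip":-0.2,"translation":[-0.0005,-0.0007,0.02],"twist":[0,0,0]},
    {"grip":-0.2,"translation":[0,0,0.02],"twist":[0,0,0]},
    {"grip":-0.2,"translation":[0,0,0.005],"twist":[0,0,0]},
    {"grip":-0.2,"translation":[0,0,0],"twist":[0,0,0]},
    {"grip":-0.2,"translation":[0,0,0],"twist":[0,0,0]}
  ]
}}

```text
clock: 10.17
eef_pos: [586.2, 230.9, 57.5]
tcp_rot: [3.141, -0.0, 1.291]
contact_force: [0.2, 0.7, 0.9]
opening: 0.601
```

Emit:
{"fn": "jog_arm", "kwargs": {
  "moves": [
    {"grip":1,"translation":[0,0,0],"twist":[0,0,0]},
    {"grip":1,"translation":[0,0,0],"twist":[0,0,0]},
    {"grip":1,"translation":[0,0,0],"twist":[0,0,0]},
    {"grip":1,"translation":[0,0,0],"twist":[0,0,0]},
    {"grip":1,"translation":[0,0,0],"twist":[0,0,0]},
    {"grip":1,"translation":[0,0,0],"twist":[0,0,0]},
    {"grip":1,"translation":[0,0,0],"twist":[0,0,0]},
    {"grip":1,"translation":[0,0,0],"twist":[0,0,0]}
  ]
}}

```text
clock: 10.83
eef_pos: [586.5, 231.2, 58.1]
tcp_rot: [3.14, -0.001, 1.291]
contact_force: [-2.1, 0.4, 6.3]
opening: 0.338
```

```bash
python3 plan.py 586.3 230.7 57 -0.28; python3 - <<'E'
from h import *
n='side'
p,d=r.grab_frame(n); c=r.calibration(n)
u_,v=proj([[586,230,80]],c)[0].astype(int)
k=p[max(v-50,0):v+50,u_-60:u_+60,::-1]; cv2.imwrite(f"pics/{n}7c.png",cv2.resize(k,None,fx=6,fy=6,interpolation=cv2.INTER_CUBIC))
E
```

```text
t 10.83 pos [586.5 231.2  58.1] rot [ 3.140e+00 -1.000e-03  1.291e+00] q [0.37 0.56 1.74 0.   0.83 0.65] F [-2.1  0.4  6.3] op 0.338
translation tool mm [-0.5 -0.   1.1] twist [ 0.002 -0.001  0.   ]
after-turn translation tool mm [-0.5 -0.   1.1]
```

View pics/side7c.png

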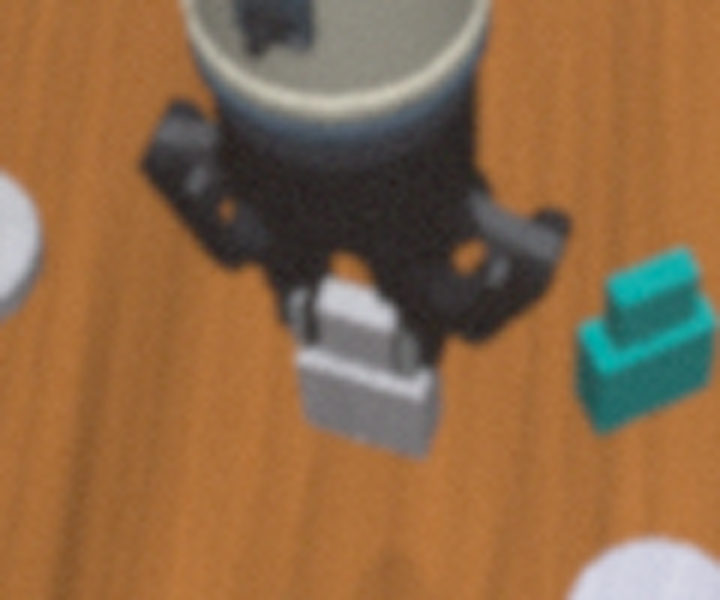

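Emit:
{"fn": "jog_arm", "kwargs": {
  "moves": [
    {"grip":1,"translation":[0,0,-0.02],"twist":[0,0,0]},
    {"grip":1,"translation":[0,0,-0.03],"twist":[0,0,0]},
    {"grip":1,"translation":[0,0,-0.03],"twist":[0,0,0]},
    {"grip":1,"translation":[0,0,-0.03],"twist":[0,0,0]},
    {"grip":1,"translation":[0,0,-0.03],"twist":[0,0,0]},
    {"grip":1,"translation":[0,0,0],"twist":[0,0,-0.106]},
    {"grip":1,"translation":[0,0,0],"twist":[0,0,0]},
    {"grip":1,"translation":[0,0,0],"twist":[0,0,0]}
  ]
}}

```text
clock: 11.55
eef_pos: [585.1, 230.6, 196.3]
tcp_rot: [-3.141, 0.0, 1.394]
contact_force: [0.0, 0.4, -4.3]
opening: 0.339
```

```bash
python3 plan.py 515.8 -112.5 190 -0.174
```

```text
t 11.55 pos [585.1 230.6 196.3] rot [-3.141  0.     1.394] q [ 0.37  0.39  1.66 -0.    1.09  0.55] F [ 0.   0.4 -4.3] op 0.339
translation tool mm [-349.9   -8.     6.5] twist [-0.001  0.    -0.002]
after-turn translation tool mm [-349.9   -8.9    6.3]
```

Emit:
{"fn": "jog_arm", "kwargs": {
  "moves": [
    {"grip":1,"translation":[-0.035,-0.0008,0],"twist":[0,0,0]},
    {"grip":1,"translation":[-0.035,-0.0008,0],"twist":[0,0,0]},
    {"grip":1,"translation":[-0.035,-0.0008,0],"twist":[0,0,0]},
    {"grip":1,"translation":[-0.035,-0.0008,0],"twist":[0,0,0]},
    {"grip":1,"translation":[-0.035,-0.0008,0],"twist":[0,0,0]},
    {"grip":1,"translation":[-0.035,-0.0008,0],"twist":[0,0,0]},
    {"grip":1,"translation":[-0.035,-0.0008,0],"twist":[0,0,0]},
    {"grip":1,"translation":[-0.035,-0.0008,0],"twist":[0,0,0]},
    {"grip":1,"translation":[-0.035,-0.0008,0],"twist":[0,0,0]},
    {"grip":1,"translation":[-0.035,-0.0008,0.005],"twist":[0,0,0]}
  ]
}}

```text
clock: 12.38
eef_pos: [516.0, -114.0, 190.9]
tcp_rot: [-3.14, -0.0, 1.394]
contact_force: [1.5, -0.3, -4.4]
opening: 0.335
```

Emit:
{"fn": "jog_arm", "kwargs": {
  "moves": [
    {"grip":1,"translation":[0,0,0],"twist":[0,0,0]},
    {"grip":1,"translation":[0,0,0],"twist":[0,0,0]},
    {"grip":1,"translation":[0,0,0],"twist":[0,0,0]},
    {"grip":1,"translation":[0,0,0],"twist":[0,0,0]}
  ]
}}

```text
clock: 12.72
eef_pos: [517.0, -111.7, 190.9]
tcp_rot: [-3.14, -0.0, 1.396]
contact_force: [-0.4, 0.5, -3.2]
opening: 0.337
```

```bash
python3 plan.py 515.8 -112.5 100 -0.174;  python3 - <<'E'
from chk import *
p,d=r.grab_frame('side'); c=r.calibration('side'); cv2.imwrite("pics/side8.png",p[:,:,::-1])
W=cloud(d,c)
s,t,z=face(W,-40,10,138,176); print('held plate',len(s),np.percentile(s,[5,50,95]).round(1),np.percentile(t,[2,50,98]).round(1), np.polyfit(z,s,1),np.polyfit(t,s,1))
E
```

```text
t 12.72 pos [ 517.  -111.7  190.9] rot [-3.14  -0.     1.396] q [-0.22  0.25  1.88  0.    1.02 -0.04] F [-0.4  0.5 -3.2] op 0.337
translation tool mm [-1.  -0.9 90.9] twist [-0.001 -0.    -0.001]
after-turn translation tool mm [-1.  -1.  90.9]
held plate 243 [-11.5  -9.5  -7.2] [506.  528.4 549.6] [ 1.87038008e-03 -9.75591832e+00] [ 8.78875499e-03 -1.41008431e+01]
```

Emit:
{"fn": "jog_arm", "kwargs": {
  "moves": [
    {"grip":1,"translation":[0,-0.001,0.025],"twist":[0,0,0]},
    {"grip":1,"translation":[0,0,0.025],"twist":[0,0,0]},
    {"grip":1,"translation":[0,0,0.025],"twist":[0,0,0]},
    {"grip":1,"translation":[0,0,0.02],"twist":[0,0,0]},
    {"grip":1,"translation":[0,0,0.01],"twist":[0,0,0]},
    {"grip":1,"translation":[0,0,0.004],"twist":[0,0,0]},
    {"grip":1,"translation":[0,0,0],"twist":[0,0,0]},
    {"grip":1,"translation":[0,0,0],"twist":[0,0,0]},
    {"grip":1,"translation":[0,0,0],"twist":[0,0,0]}
  ]
}}

```text
clock: 13.52
eef_pos: [517.3, -112.4, 83.8]
tcp_rot: [3.139, 0.0, 1.397]
contact_force: [-0.6, -0.5, -3.8]
opening: 0.339
```

Emit:
{"fn": "jog_arm", "kwargs": {
  "moves": [
    {"grip":1,"translation":[0,0,0.003],"twist":[0,0,0]},
    {"grip":1,"translation":[0,0,0.001],"twist":[0,0,0]},
    {"grip":1,"translation":[0,0,0.001],"twist":[0,0,0]},
    {"grip":1,"translation":[0,0,0.0005],"twist":[0,0,0]},
    {"grip":1,"translation":[0,0,0],"twist":[0,0,0]},
    {"grip":1,"translation":[0,0,0],"twist":[0,0,0]}
  ]
}}

```text
clock: 14.02
eef_pos: [516.5, -112.5, 78.1]
tcp_rot: [3.141, 0.0, 1.397]
contact_force: [-3.3, 0.5, 8.5]
opening: 0.336
```

Emit:
{"fn": "jog_arm", "kwargs": {
  "moves": [
    {"grip":1,"translation":[0,0,0.0006],"twist":[0,0,0]},
    {"grip":1,"translation":[0,0,0],"twist":[0,0,0]},
    {"grip":1,"translation":[0,0,0],"twist":[0,0,0]}
  ]
}}

```text
clock: 14.27
eef_pos: [516.6, -112.5, 78.1]
tcp_rot: [3.141, 0.0, 1.397]
contact_force: [-5.0, 1.1, 15.4]
opening: 0.339
```

Emit:
{"fn": "jog_arm", "kwargs": {
  "moves": [
    {"grip":-0.2,"translation":[0,0,-0.001],"twist":[0,0,0]},
    {"grip":-0.2,"translation":[0,0,0],"twist":[0,0,0]},
    {"grip":-0.2,"translation":[0,0,0],"twist":[0,0,0]},
    {"grip":-0.2,"translation":[0,0,0],"twist":[0,0,0]},
    {"grip":-0.2,"translation":[0,0,-0.01],"twist":[0,0,0]},
    {"grip":-0.2,"translation":[0,0,-0.02],"twist":[0,0,0]},
    {"grip":-0.2,"translation":[0,0,-0.02],"twist":[0,0,0]},
    {"grip":-0.2,"translation":[0,0,-0.02],"twist":[0,0,0]},
    {"grip":-0.2,"translation":[0,0,0],"twist":[0,0,0]},
    {"grip":-0.2,"translation":[0,0,0],"twist":[0,0,0]}
  ]
}}

```text
clock: 15.1
eef_pos: [517.1, -112.6, 148.9]
tcp_rot: [3.139, 0.0, 1.397]
contact_force: [-0.6, 0.4, -0.8]
opening: 0.597
```

```bash
python3 plan.py 523.1 -66.8 90 -0.174; python3 - <<'E'
from chk import *
p,d=r.grab_frame('side'); c=r.calibration('side')
u_,v=proj([[511,-135,80]],c)[0].astype(int)
k=p[max(v-50,0):v+50,u_-60:u_+60,::-1]; cv2.imwrite("pics/side9c.png",cv2.resize(k,None,fx=6,fy=6,interpolation=cv2.INTER_CUBIC))
W=cloud(d,c)
s,t,z=face(W,-75,40,98,112); print(np.histogram(s,bins=np.arange(-75,41,3)))
s,t,z=face(W,10,40,98,112); print('post',s.mean(),t.mean())
s,t,z=face(W,-35,-5,98,112); print('tab',s.mean(),t.mean())
E
```

```text
t 15.1 pos [ 517.1 -112.6  148.9] rot [3.139 0.    1.397] q [-0.22  0.3   1.92 -0.    0.92 -0.04] F [-0.6  0.4 -0.8] op 0.597
translation tool mm [46.1 -2.2 58.9] twist [0.003 0.    0.   ]
after-turn translation tool mm [46.1 -2.  58.9]
(array([ 4, 11,  9,  9, 27,  7,  0,  0,  6, 10, 15, 15, 20,  3,  0,  0,  6,
       10, 13, 18, 18,  3,  0,  0,  0,  0,  0,  0,  0,  0,  1,  2, 12, 12,
        9, 20, 15,  0]), array([-75, -72, -69, -66, -63, -60, -57, -54, -51, -48, -45, -42, -39,
       -36, -33, -30, -27, -24, -21, -18, -15, -12,  -9,  -6,  -3,   0,
         3,   6,   9,  12,  15,  18,  21,  24,  27,  30,  33,  36,  39]))
post 28.720741056601305 525.8121754312502
tab -17.54829380014197 527.8604956012668
```

View pics/side9c.png

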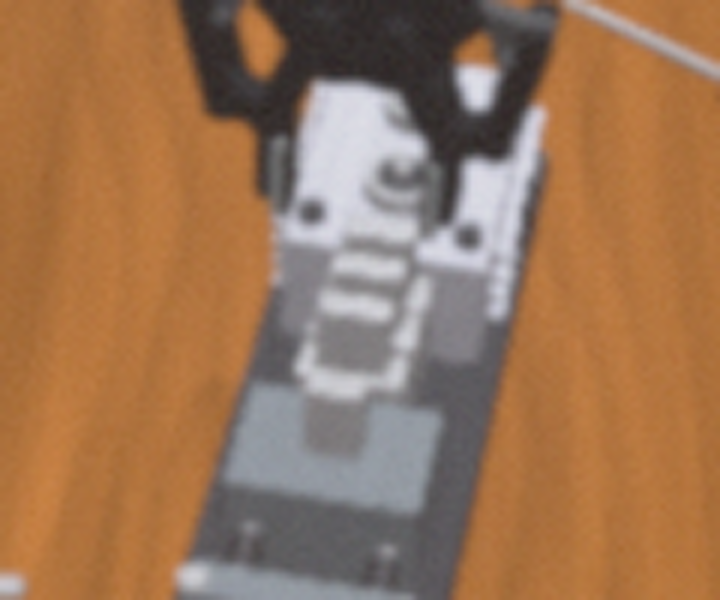

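Emit:
{"fn": "jog_arm", "kwargs": {
  "moves": [
    {"grip":-0.2,"translation":[0.023,-0.001,0],"twist":[0,0,0]},
    {"grip":-0.2,"translation":[0.023,-0.001,0],"twist":[0,0,0]},
    {"grip":-0.2,"translation":[0,0,0],"twist":[0,0,0]},
    {"grip":-0.2,"translation":[0,0,0.02],"twist":[0,0,0]},
    {"grip":-0.2,"translation":[0,0,0],"twist":[0,0,0]},
    {"grip":-0.2,"translation":[0,0,0],"twist":[0,0,0]}
  ]
}}

```text
clock: 15.65
eef_pos: [520.8, -66.7, 126.1]
tcp_rot: [-3.138, 0.0, 1.397]
contact_force: [-0.5, -0.3, 0.1]
opening: 0.6
```

```bash
python3 plan.py 525 -67.1 80 -0.174
```

```text
t 15.65 pos [520.8 -66.7 126.1] rot [-3.138  0.     1.397] q [-0.13  0.33  1.94 -0.    0.88  0.04] F [-0.5 -0.3  0.1] op 0.6
translation tool mm [ 0.4  4.4 46.1] twist [-0.004  0.     0.   ]
after-turn translation tool mm [ 0.4  4.2 46.1]
```

Emit:
{"fn": "jog_arm", "kwargs": {
  "moves": [
    {"grip":-0.2,"translation":[0,0.0015,0.015],"twist":[0,0,0]},
    {"grip":-0.2,"translation":[0,0,0.015],"twist":[0,0,0]},
    {"grip":-0.2,"translation":[0,0,0.012],"twist":[0,0,0]},
    {"grip":-0.2,"translation":[0,0,0],"twist":[0,0,0]},
    {"grip":-0.2,"translation":[0,0,0],"twist":[0,0,0]},
    {"grip":-0.2,"translation":[0,0,0],"twist":[0,0,0]}
  ]
}}

```text
clock: 16.15
eef_pos: [524.1, -67.3, 86.3]
tcp_rot: [3.141, -0.0, 1.396]
contact_force: [-0.0, 0.5, 0.2]
opening: 0.599
```

```bash
python3 plan.py 522.6 -66.8 80 -0.174; python3 - <<'E'
from h import *
p,d=r.grab_frame('side'); c=r.calibration('side')
u_,v=proj([[511,-105,80]],c)[0].astype(int)
k=p[max(v-50,0):v+50,u_-60:u_+60,::-1]; cv2.imwrite("pics/side10c.png",cv2.resize(k,None,fx=6,fy=6,interpolation=cv2.INTER_CUBIC))
E
```

```text
t 16.15 pos [524.1 -67.3  86.3] rot [ 3.141 -0.     1.396] q [-0.13  0.39  1.96 -0.    0.79  0.04] F [-0.   0.5  0.2] op 0.599
translation tool mm [ 0.2 -1.6  6.3] twist [ 0.001 -0.    -0.   ]
after-turn translation tool mm [ 0.2 -1.6  6.3]
```

View pics/side10c.png

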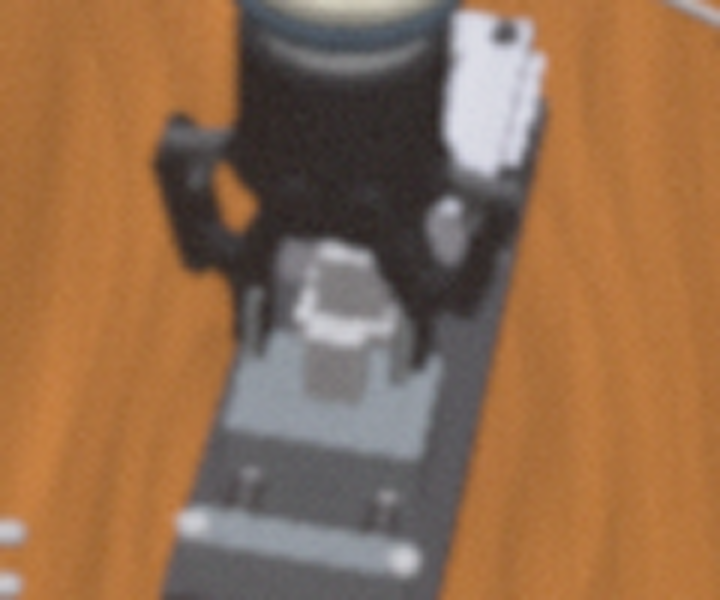

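Emit:
{"fn": "jog_arm", "kwargs": {
  "moves": [
    {"grip":-0.2,"translation":[0,-0.0015,0.006],"twist":[0,0,0]},
    {"grip":-0.2,"translation":[0,0,0],"twist":[0,0,0]},
    {"grip":1,"translation":[0,0,0],"twist":[0,0,0]},
    {"grip":1,"translation":[0,0,0],"twist":[0,0,0]},
    {"grip":1,"translation":[0,0,0],"twist":[0,0,0]},
    {"grip":1,"translation":[0,0,0],"twist":[0,0,0]},
    {"grip":1,"translation":[0,0,0],"twist":[0,0,0]},
    {"grip":1,"translation":[0,0,0],"twist":[0,0,0]},
    {"grip":1,"translation":[0,0,0],"twist":[0,0,0]},
    {"grip":1,"translation":[0,0,0],"twist":[0,0,0]}
  ]
}}

```text
clock: 17.03
eef_pos: [522.4, -66.7, 79.8]
tcp_rot: [3.141, -0.0, 1.397]
contact_force: [-1.1, 0.2, 5.0]
opening: 0.268
```

Emit:
{"fn": "jog_arm", "kwargs": {
  "moves": [
    {"grip":1,"translation":[-0.001,0,0],"twist":[0,0,0]},
    {"grip":1,"translation":[-0.001,0,0],"twist":[0,0,0]},
    {"grip":1,"translation":[-0.001,0,0],"twist":[0,0,0]},
    {"grip":1,"translation":[-0.001,0,0],"twist":[0,0,0]},
    {"grip":1,"translation":[-0.001,0,0],"twist":[0,0,0]},
    {"grip":1,"translation":[-0.001,0,0],"twist":[0,0,0]},
    {"grip":1,"translation":[-0.001,0,0],"twist":[0,0,0]},
    {"grip":1,"translation":[-0.001,0,0],"twist":[0,0,0]},
    {"grip":1,"translation":[0,0,0],"twist":[0,0,0]}
  ]
}}

```text
clock: 17.78
eef_pos: [521.1, -74.4, 79.8]
tcp_rot: [3.141, -0.0, 1.397]
contact_force: [-1.1, 2.9, 5.6]
opening: 0.267
```

Emit:
{"fn": "jog_arm", "kwargs": {
  "moves": [
    {"grip":1,"translation":[-0.001,0,0],"twist":[0,0,0]},
    {"grip":1,"translation":[-0.001,0,0],"twist":[0,0,0]},
    {"grip":1,"translation":[-0.001,0,0],"twist":[0,0,0]},
    {"grip":1,"translation":[-0.001,0,0],"twist":[0,0,0]},
    {"grip":1,"translation":[0,0,0],"twist":[0,0,0]}
  ]
}}

```text
clock: 18.2
eef_pos: [520.5, -77.9, 79.8]
tcp_rot: [3.141, -0.001, 1.396]
contact_force: [-0.4, 4.9, 5.8]
opening: 0.267
```

```bash
python3 plan.py 522.6 -66.8 80 -0.174; python3 - <<'E'
from h import *
p,d=r.grab_frame('side'); c=r.calibration('side')
u_,v=proj([[511,-105,80]],c)[0].astype(int)
k=p[max(v-50,0):v+50,u_-60:u_+60,::-1]; cv2.imwrite("pics/side11c.png",cv2.resize(k,None,fx=6,fy=6,interpolation=cv2.INTER_CUBIC))
E
```

```text
t 18.2 pos [520.5 -77.9  79.8] rot [ 3.141e+00 -1.000e-03  1.396e+00] q [-0.15  0.4   1.97  0.    0.77  0.02] F [-0.4  4.9  5.8] op 0.267
translation tool mm [11.3  0.2 -0.1] twist [ 0.    -0.001 -0.   ]
after-turn translation tool mm [11.3  0.2 -0.2]
```

View pics/side11c.png

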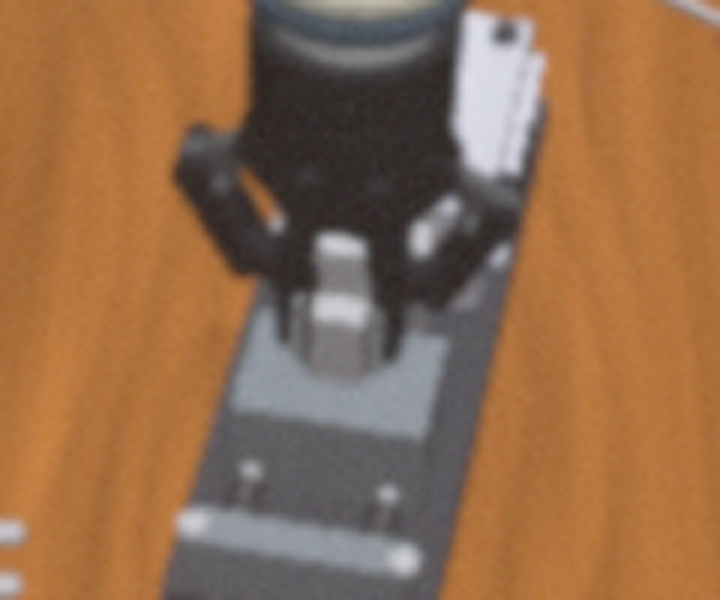

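Pushing now; 11.5 mm in, force is rising. Continue slowly.

Emit:
{"fn": "jog_arm", "kwargs": {
  "moves": [
    {"grip":1,"translation":[-0.0007,0,0],"twist":[0,0,0]},
    {"grip":1,"translation":[-0.0007,0,0],"twist":[0,0,0]},
    {"grip":1,"translation":[-0.0006,0,0],"twist":[0,0,0]},
    {"grip":1,"translation":[0,0,0],"twist":[0,0,0]}
  ]
}}

```text
clock: 18.58
eef_pos: [520.2, -79.5, 79.8]
tcp_rot: [3.141, -0.002, 1.396]
contact_force: [-0.5, 6.8, 5.0]
opening: 0.267
```

Emit:
{"fn": "jog_arm", "kwargs": {
  "moves": [
    {"grip":1,"translation":[-0.0007,0,0],"twist":[0,0,0]},
    {"grip":1,"translation":[-0.0007,0,0],"twist":[0,0,0]},
    {"grip":1,"translation":[0,0,0],"twist":[0,0,0]}
  ]
}}

```text
clock: 18.83
eef_pos: [519.9, -80.8, 79.8]
tcp_rot: [3.141, -0.002, 1.396]
contact_force: [-0.4, 7.9, 5.3]
opening: 0.269
```

Emit:
{"fn": "jog_arm", "kwargs": {
  "moves": [
    {"grip":1,"translation":[-0.0007,0,0],"twist":[0,0,0]},
    {"grip":1,"translation":[0,0,0],"twist":[0,0,0]}
  ]
}}

```text
clock: 19.0
eef_pos: [519.8, -81.4, 79.8]
tcp_rot: [3.141, -0.002, 1.396]
contact_force: [0.6, 9.3, 5.9]
opening: 0.265
```

Emit:
{"fn": "jog_arm", "kwargs": {
  "moves": [
    {"grip":1,"translation":[-0.0007,0,0],"twist":[0,0,0]},
    {"grip":1,"translation":[0,0,0],"twist":[0,0,0]},
    {"grip":1,"translation":[0,0,0],"twist":[0,0,0]}
  ]
}}

```text
clock: 19.25
eef_pos: [519.8, -81.9, 79.8]
tcp_rot: [3.141, -0.002, 1.396]
contact_force: [-0.1, 10.4, 6.2]
opening: 0.265
```

Emit:
{"fn": "jog_arm", "kwargs": {
  "moves": [
    {"grip":1,"translation":[-0.0007,0,0],"twist":[0,0,0]},
    {"grip":1,"translation":[0,0,0],"twist":[0,0,0]},
    {"grip":1,"translation":[0,0,0],"twist":[0,0,0]}
  ]
}}

```text
clock: 19.5
eef_pos: [519.7, -82.0, 79.8]
tcp_rot: [3.141, -0.003, 1.396]
contact_force: [0.5, 14.4, 5.1]
opening: 0.27
```

Emit:
{"fn": "jog_arm", "kwargs": {
  "moves": [
    {"grip":1,"translation":[-0.0007,0,0],"twist":[0,0,0]},
    {"grip":1,"translation":[-0.0007,0,0],"twist":[0,0,0]},
    {"grip":1,"translation":[0,0,0],"twist":[0,0,0]},
    {"grip":1,"translation":[0,0,0],"twist":[0,0,0]},
    {"grip":1,"translation":[0,0,0],"twist":[0,0,0]},
    {"grip":1,"translation":[0,0,0],"twist":[0,0,0]}
  ]
}}

```text
clock: 20.0
eef_pos: [519.7, -82.1, 79.8]
tcp_rot: [3.141, -0.005, 1.395]
contact_force: [3.1, 22.6, 4.6]
opening: 0.27
```

```bash
python3 plan.py 522.6 -66.8 80 -0.174; python3 - <<'E'
from chk import *
for n in ('side','top'):
    p,d=r.grab_frame(n); c=r.calibration(n)
    u_,v=proj([[511,-115,80]],c)[0].astype(int)
    k=p[max(v-50,0):v+50,u_-60:u_+60,::-1]; cv2.imwrite(f"pics/{n}12c.png",cv2.resize(k,None,fx=6,fy=6,interpolation=cv2.INTER_CUBIC)); cv2.imwrite(f"pics/{n}12.png",p[:,:,::-1])
    W=cloud(d,c)
    s,t,z=face(W,-80,40,98,108); print(n,np.histogram(s,bins=np.arange(-75,41,3))[0])
print(r.sense()['contact_force'])
E
```

```text
t 20.0 pos [519.7 -82.1  79.8] rot [ 3.141 -0.005  1.395] q [-0.16  0.4   1.97  0.01  0.77  0.01] F [ 3.1 22.6  4.6] op 0.27
translation tool mm [15.6  0.2 -0.1] twist [ 0.    -0.005 -0.002]
after-turn translation tool mm [15.6  0.2 -0.2]
side [ 0  0  0  0  0  0  0  0  0  0  0  0  0  0  2  5  5 14  7  0  0  0  0  0
  0  1  5  4  7 10 29 17  6  0  0  0  0  0]
top [0 0 0 0 0 0 0 0 0 0 0 0 0 0 0 0 0 0 0 0 0 0 0 0 0 0 0 0 0 0 0 0 0 0 0 0 0
 0]
[ 2.81664965 23.3928148   5.92303438]
```

View pics/side12c.png

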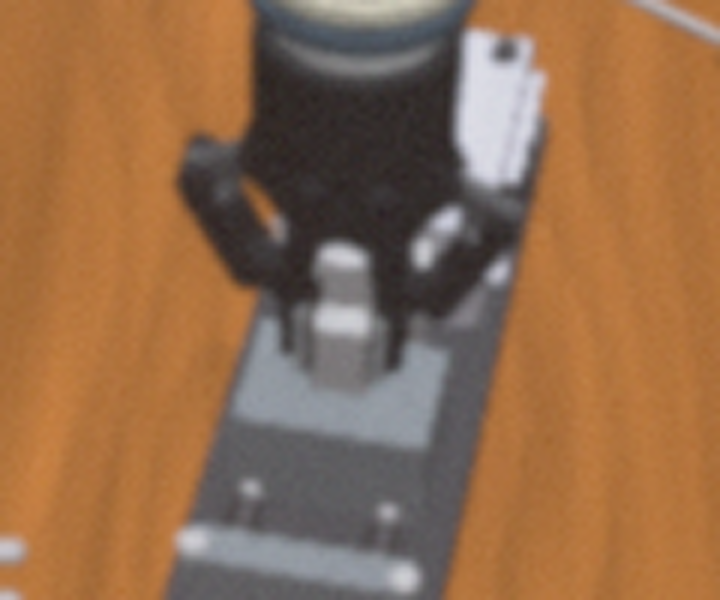

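View pics/side12.png

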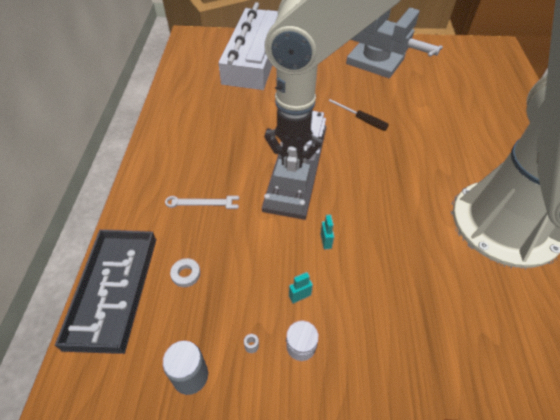

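Emit:
{"fn": "jog_arm", "kwargs": {
  "moves": [
    {"grip":1,"translation":[0,0,0],"twist":[0,0,0]},
    {"grip":1,"translation":[0,0,0],"twist":[0,0,0]},
    {"grip":1,"translation":[0,0,0],"twist":[0,0,0]},
    {"grip":1,"translation":[0,0,0],"twist":[0,0,0]},
    {"grip":1,"translation":[0,0,0],"twist":[0,0,0]},
    {"grip":1,"translation":[0,0,0],"twist":[0,0,0]}
  ]
}}

```text
clock: 20.6
eef_pos: [519.7, -82.1, 79.8]
tcp_rot: [3.141, -0.005, 1.395]
contact_force: [2.9, 23.4, 5.9]
opening: 0.274
```

```bash
python3 -c "
from rig import r
s=r.sense(); print(s['clock'],s['eef_pos'],s['contact_force']); print(r.sign_off())"
```

```text
20.6 [519.74609709 -82.06954062  79.8333086 ] [ 2.85852349 23.40819336  5.8748179 ]
the job is handed in; nothing more can be done
None
```

I stood both bench packers on the bed beside the first one, pinched the jaw's post and pushed the jaw in until the stack went solid. I signed off at 20.6 s, still holding the jaw pressed.

- **Packer count:** the gap measured about 75 mm. Two packers would have needed about 35 mm of jaw travel, more than the 30 mm available, so all three were needed.
- **Push:** the jaw stopped after about 15.5 mm, against about 15 mm expected. After that the force rose with almost no motion, to a steady 23 N.
- **Last checks:** both added packers stood upright in the gap after I let go of them. The last side picture showed the bystanders and the turquoise look-alikes in place, judged by eye.
- **Not confirmed:** after the push the gripper hid the stack from both cameras. That the stack is still square at the end rests on the travel and force readings. The two cameras also disagreed by 2–4 mm in y, so I placed each packer using distances measured in one camera.

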